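# Check a lens barrel on the lens checker

### The job

On the checker's keypad press the large key, then the medium key, then the small key, one at a time and each fully down, while the checker's V is still empty. Then take the lens barrel from its rest, lower it (do not drop it) into the V lengthwise and centred so that it lies on both sides of the V, and press it down until the sprung V is fully down on its stop. Finish while still holding the barrel pressed down like that, and leave the other things on the desk where they are.

Things in the scene. Friction and masses are not known exactly. Their poses are not given: they have to be found in the camera images.
- lens: lens barrel: plain dark steel cylinder 32 mm in diameter and 100 mm long with a rubber band 24 mm wide round its middle and glass at both ends, about 0.14 kg; same either way round. Origin at its centre, on the axis; x runs along the axis, level. It starts lying in the rest, its axis 41 mm above the desk.
- rest: fixed grey plastic lens rest, 110 x 60 mm foot 8 mm thick. Two upright ribs 64 mm apart (each 10 mm thick along x, 53 mm wide) have flat-bottomed notches 35 mm wide, floor 25 mm and horns 37 mm above the desk; 54 mm free between the ribs for the fingers. Origin on the desk under its middle; the barrel lies along its x within 6 mm of the middle.
- stand: fixed grey base of the lens checker, 200 (x) x 90 (y) x 32 mm, with an upright grey lamp housing at its -x end (24 x 50 mm, to 100 mm above the desk, its inner face at x = -72 mm). Origin on the desk under its middle. It carries the sprung carriage with the V at its middle, which runs along its x axis.
- seat (a point): where the centre of a properly seated barrel lies: on the V's centre line, midway along it, 80.6 mm above the desk with the V up and 72.6 mm with it fully down (it sinks with the V); x along the V, z up.
- carriage (a joint): how far the sprung aluminium carriage with the V has sunk, m: 0 up, 0.008 on its stop. The spring starts to give at about 4 N and takes about 12 N at the stop; the barrel's weight alone does not move it.
- flank_left: the V's +y side. The V is a 90 degree groove made of two saddles, each 20 mm long, centred 32 mm either side of the middle along x, so 44 mm are free between them for the fingers; the edges of the V stand 22.6 mm above its bottom line, level with the seated barrel's axis. The plate under the V is 28.6 mm below the seated axis. Origin at the middle of that plate's underside.
- flank_right: the V's -y side, mirror image of the left one. The V floats up to 3 mm sideways (its y) on a light spring, 0.2 N per mm, and so lines itself up with a barrel pressed into it.
- keypad: fixed grey keypad box of the checker, 80 (x) x 190 (y) x 30 mm, origin on the desk under its middle. Three round black keys in a row along y, tops 48 mm above the desk, each with a grey collar 42 mm above the desk: small at y = +62 mm, large at +4 mm, medium at -56 mm.
- key_large_top (a point): centre of the top of the large key, 34 mm in diameter
- key_medium_top (a point): centre of the top of the medium key, 24 mm in diameter
- key_small_top (a point): centre of the top of the small key, 16 mm in diameter
- key_large (a joint): travel of the large key, m: 0 up, 0.006 fully down (about 5 N); springs back
- key_medium (a joint): travel of the medium key, m: 0 up, 0.006 fully down (about 5 N); springs back
- key_small (a joint): travel of the small key, m: 0 up, 0.006 fully down (about 5 N); springs back
- tape_roll: roll of paper tape lying flat, 38 mm across, 18 mm high; a bystander, leave it alone; origin under its middle
- dropper: amber dropper bottle, 26 mm across, 50 mm high; a bystander, leave it alone; origin under its middle
- mouse: round black computer mouse, 62 mm across, 34 mm high; a bystander, leave it alone; origin under its middle
- stamp: wooden rubber stamp, 45 x 30 mm, 60 mm high; a bystander, leave it alone; origin under its middle
- mug: white mug, 76 mm across, 85 mm high; a bystander, leave it alone; origin under its middle
- swab_jar: clear jar with steel lid, 60 mm across, 80 mm high; a bystander, leave it alone; origin under its middle
There are look-alikes about, which are no part of the job. What is meant by the lens is not red, and is the smaller of those in its own colour. Leave any turquoise look-alike of the keypad alone.

How it is judged:
On the way, in this order (a step that is already met when the one before it is completed fails the run):
1. the large key is fully down and the other keys are up, the lens still away from the V (value of joint key_large above 0.004 m and value of joint each of key_medium, key_small below 0.002 m and distance between lens and seat above 0.08 m), for 0.05 s.
2. the medium key is fully down and the other keys are up, the lens still away from the V (value of joint key_medium above 0.004 m and value of joint each of key_large, key_small below 0.002 m and distance between lens and seat above 0.08 m), for 0.05 s.
3. the small key is fully down and the other keys are up, the lens still away from the V (value of joint key_small above 0.004 m and value of joint each of key_large, key_medium below 0.002 m and distance between lens and seat above 0.08 m), for 0.05 s.
4. the lens lies in the V, on both flanks (x of lens in the frame of seat between -0.012 and 0.012 m and y of lens in the frame of seat between -0.002 and 0.002 m and z of lens in the frame of seat between -0.0025 and 0.002 m and angle between the x axis of lens and the x axis of seat, either way round below 0.06 rad and contact force between lens and flank_left above 0.1 N and contact force between lens and flank_right above 0.1 N), for 0.1 s.
At the end, for the whole second after the job is handed in: Barrel in the V within 12 mm of its middle lengthwise, 2 mm sideways, -2.5 to +2 mm in height, 0.06 rad of parallel; V held at least 6 of its 8 mm down; over 2 N on each flank, over 3 N from the fingers; not on the rest; keys up (x of lens in the frame of seat between -0.012 and 0.012 m and y of lens in the frame of seat between -0.002 and 0.002 m and z of lens in the frame of seat between -0.0025 and 0.002 m and angle between the x axis of lens and the x axis of seat, either way round below 0.06 rad and value of joint carriage above 0.006 m and contact force between lens and flank_left above 2 N and contact force between lens and flank_right above 2 N and contact force between lens and the fingers above 3 N and contact force between lens and rest below 0.1 N and value of joint each of key_large, key_medium, key_small below 0.002 m); the arm keeps its last pose, push and grip.
It fails at once if two keys down at once (value of joint each of key_large, key_medium above 0.003 m or value of joint each of key_medium, key_small above 0.003 m or value of joint each of key_large, key_small above 0.003 m).
It fails at once if the lens falls onto the desk (height (world z) of lens below 0.028 m).
It fails at once if the lens is dropped from above the V (horizontal distance between lens and seat below 0.08 m and z of lens in the frame of seat above 0.012 m and contact force between lens and anything else below 0.02 N).
It fails at once if a bystander is pushed away or knocked over (distance of any of tape_roll, dropper, mouse, stamp, mug, swab_jar from where it was at the start of the episode above 0.03 m or angle between any of tape_roll, dropper, mouse, stamp, mug, swab_jar's own z axis and vertical above 0.6 rad).
It also fails if it takes over 61 s, if anything falls off the work surface, if the arm or the gripper's body presses on something with over 40 N, if the wrist force passes 120 N, or if a joint passes its speed limit or range.

### The arm

A 7-joint arm with a two-finger parallel gripper is mounted at the origin on the work surface. World frame = base frame: x ahead of the robot, y to its left, z up, the work surface at z = 0. Lengths are in m, angles in rad, forces in N, time in s.
With the tool pointing down it reaches from about 0.4 to 0.9 m from the base axis. Payload 5.5 kg.
Tool frame: the origin (TCP) lies on the front face of the gripper's body, between the roots of the fingers; the fingertips stand 73 mm ahead of it and the grasp point (between the pads) lies 54 mm ahead of it; z points along the fingers, y is the direction in which the jaws open and shut (so a half turn about z gives the same grasp; the last joint's range is limited). The gripper opens to 85 mm and grips with 20 to 120 N. Pads are 22 mm wide; open, the fingers measure 114 mm over their backs; the gripper's body (76 mm by 85 mm) begins 54 mm behind the grasp point. The pads swing forward as they close: fully open they stand 13 mm farther back than shut.
Start: joints at [-0.961, 0.501, -0.427, 1.55, 0.221, 1.138, -0.21], TCP at [0.221, 0.611, 0.304] pointing down, gripper open.
Joint ranges: [-2.88, 2.88], [-0.31, 2.03], [-1.54, 1.56], [0.2, 2.42], [-1.41, 4.55], [0.19, 2.02], [-2.57, 2.57]. Speed limits (rad/s): [2.57, 2.57, 3.14, 3.14, 3.14, 3.14, 3.14].

### API

Orientations are given as a unit quaternion [w, x, y, z].
In Python, from bench import env gives the robot as it stands.
- The arm moves only by the shell command python3 -m crank 'ROWS' [FORCE]. ROWS is JSON, a list of rows, each a list of 5 numbers: the opening, from -1 (shut) to 1 (fully open), then the shift along the tool's x, y, z in m, then the turn about the tool's z in units of 6 degrees (1.0 is 6 degrees). In form: [[grip, dx, dy, dz, spin], ...]. A call has 1 to 20 rows; each row is the pose to reach, as a shift and turn from the pose commanded when the call began, along the tool's axes at that moment; what a row does not reach only later rows make up. A row lasts 1/8 s, in which the tool goes at most 62.5 mm and 10.7 degrees, less where a joint would pass 70% of its speed; a pose out of reach is approached as far as the arm can. A call with a gripper value outside its range is refused whole. The fingers move at their own pace and stop on an object; FORCE is the grip in N (left out, the last holds). Time passes only in rows, so rows that repeat a pose let the fingers close. It gives the time, the measured TCP pose, the force and the opening at its end, in the units of the state.
- env.read_state(): the state, without advancing time (a new reading comes with each control period).
- env.capture(name): name is "scene" or "top" or "wrist"; returns a dict with "color" (480x640x3 uint8, blue, green, red), "range_z" (480x640 float32, m along the optical axis (not along the pixel's ray), 0 where there is no reading), "mtx" (3x3 intrinsics, pixels), "k1" (the pictures are not rectified: a ray, as slopes to the right and down, at radius r is drawn at 1 + k1 r^2 times it, then the intrinsics apply), "camera_from_world" (4x4, takes a point from world to camera coordinates); the wrist camera has in their place "mount" (4x4, takes a point from camera to tool coordinates, whose origin is the TCP and whose axes are the flange's). Camera axes: x right, y up, looking along -z (the intrinsics and any distortion apply to the point x, -y, -z); pixel columns grow to the right and rows downward; lengths in m; the calibration is good to about 2 mm. A picture is of the moment at which its call begins: read the wrist's pose just before it.
- env.close_job(): hands the job in, once; it reports no verdict.
The state is a dict: "time_s": time; "q": joint angles; "qvel": joint speeds; "effort": joint torques, N m; "ee_pos": TCP position; "tool_rot": TCP orientation; "contact_force": force on the tool from outside, world axes, zero at the start; "wrist_torque": the same for the moment, N m; "grip_width": finger opening in m.
Only numpy, scipy, OpenCV 4.12 (cv2) and the standard library are available. Lean on these libraries where they do the work, as an engineer would, in place of code of your own. Each camera call takes 0.05 s, during which the arm holds its last target.

## Working session

There is one attempt and no reset: what is moved stays moved. The work goes in short steps, Python scripts to look and compute and a shell command to move; the robot and the scene stay as the last step left them, time stands still between calls to the robot, and variables do not carry over. Pictures are saved under pics/ and viewed, and the job is handed in when it is done.

```bash
ls; mkdir -p pics; cat > h.py <<'E'
from bench import env
import numpy as np, cv2
def cap(n,f=None):
    c=env.capture(n)
    if f: cv2.imwrite('pics/'+f,c['color'])
    return c
E
python3 - <<'E'
from h import *
s=env.read_state(); print({k:np.round(v,4) for k,v in s.items()})
for n in ('scene','top','wrist'):
    c=cap(n,n+'0.png'); np.savez(n+'0.npz',**c)
    print(n,c['mtx'].tolist(),c['k1'],np.round(c.get('camera_from_world',c.get('mount')),3).tolist())
E
```

```text
pics
{'time_s': np.float64(0.0), 'q': array([-0.9608,  0.5018, -0.4268,  1.5515,  0.2208,  1.1383, -0.2103]), 'qvel': array([-0.0005, -0.0003,  0.002 , -0.0003,  0.0008,  0.0008, -0.0004]), 'effort': array([-3.00000e-04, -5.69507e+01, -5.81620e+00, -2.80945e+01,
        1.08000e-02,  1.18000e-02,  0.00000e+00]), 'ee_pos': array([0.2208, 0.6108, 0.3029]), 'tool_rot': array([-2.000e-04,  1.725e-01,  9.850e-01, -9.000e-04]), 'contact_force': array([0.2488, 1.0396, 0.5997]), 'wrist_torque': array([0.0367, 0.0117, 0.0136]), 'grip_width': np.float64(0.0853)}
scene [[438.76020034588123, 0.0, 319.39247098538436], [0.0, 438.76020034588123, 242.90245822768335], [0.0, 0.0, 1.0]] -0.09473848805426582 [[0.364, 0.931, -0.014, -0.208], [-0.492, 0.205, 0.846, 0.213], [0.791, -0.301, 0.533, -1.3], [0.0, 0.0, 0.0, 1.0]]
top [[504.9261633526195, 0.0, 321.67816357189605], [0.0, 504.9261633526195, 240.06778984374117], [0.0, 0.0, 1.0]] -0.06940698047340926 [[-0.013, -1.0, -0.021, 0.033], [0.997, -0.015, 0.069, -0.556], [-0.07, -0.02, 0.997, -1.004], [0.0, 0.0, 0.0, 1.0]]
wrist [[348.98737104413175, 0.0, 317.1915526209636], [0.0, 348.98737104413175, 239.23267986170194], [0.0, 0.0, 1.0]] -0.02300432884959864 [[0.0, 0.963, 0.271, 0.07], [1.0, -0.0, -0.0, -0.0], [-0.0, 0.271, -0.963, -0.072], [0.0, 0.0, 0.0, 1.0]]
```

View pics/scene0.png

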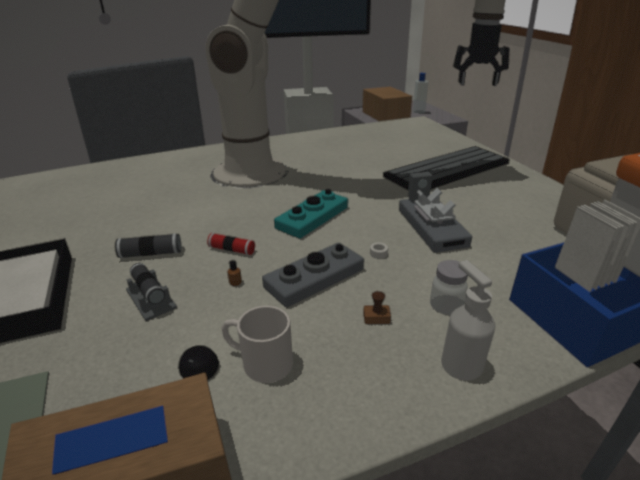

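View pics/top0.png

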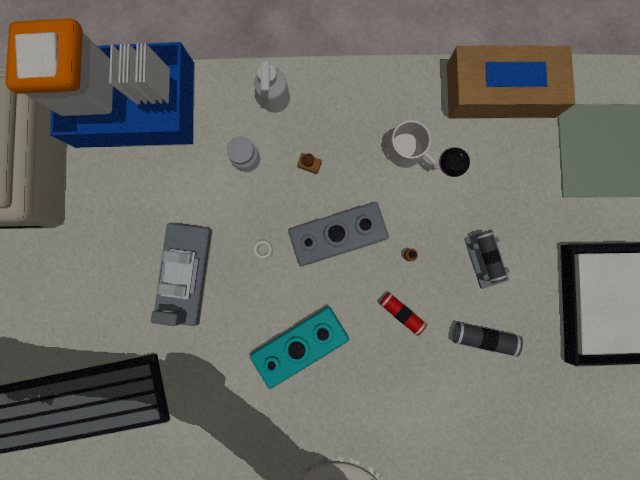

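View pics/wrist0.png

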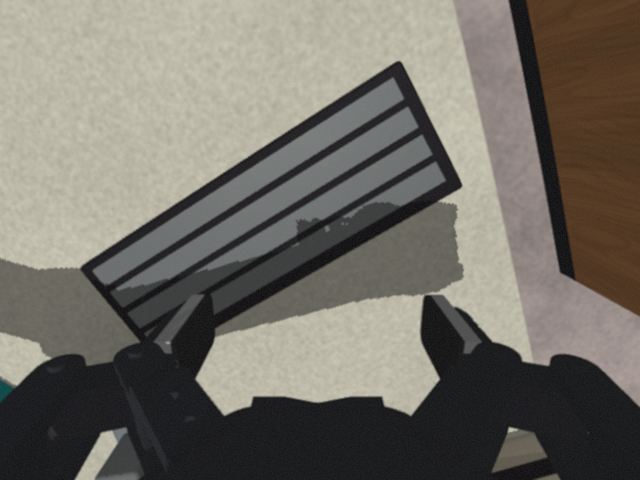

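In the top view there are three lens candidates: red at (402,313), large dark at (487,338), and small dark lying in the rest at (488,257). The lens is the one in the rest, since it isn't red and is the smaller of the two dark ones. The keypads are grey at (338,233) and turquoise at (300,347); grey is the right one. I'll confirm with crops.

```bash
cat >> h.py <<'E'
def ray(c,uv):
    K=c['mtx'];k=float(c['k1'])
    uv=np.asarray(uv,float).reshape(-1,2)
    d=np.stack([(uv[:,0]-K[0,2])/K[0,0],(uv[:,1]-K[1,2])/K[1,1]],1)
    r=np.linalg.norm(d,axis=1,keepdims=True); p=r.copy()
    for _ in range(20): p=r/(1+k*p*p)
    s=d*np.where(r>0,p/np.maximum(r,1e-9),1)
    dc=np.stack([s[:,0],-s[:,1],-np.ones(len(s))],1)
    return dc
def plane(c,uv,z,M=None):
    """M: world_from_camera"""
    if M is None: M=np.linalg.inv(c['camera_from_world'])
    d=ray(c,uv)@M[:3,:3].T; o=M[:3,3]
    t=(z-o[2])/d[:,2]
    return o+d*t[:,None]
def tool(s):
    from scipy.spatial.transform import Rotation as R
    w,x,y,z=s['tool_rot']; T=np.eye(4); T[:3,:3]=R.from_quat([x,y,z,w]).as_matrix(); T[:3,3]=s['ee_pos']; return T
def proj(c,P,M=None):
    W=c['camera_from_world'] if M is None else np.linalg.inv(M)
    P=np.asarray(P,float).reshape(-1,3)@W[:3,:3].T+W[:3,3]
    s=np.stack([P[:,0]/-P[:,2],-P[:,1]/-P[:,2]],1); r2=(s**2).sum(1,keepdims=True)
    s=s*(1+float(c['k1'])*r2); K=c['mtx']
    return s*[K[0,0],K[1,1]]+[K[0,2],K[1,2]]
def crop(img,x0,y0,x1,y1,f,name):
    cv2.imwrite('pics/'+name,cv2.resize(img[y0:y1,x0:x1],None,fx=f,fy=f,interpolation=cv2.INTER_CUBIC))
E
python3 - <<'E'
from h import *
c=dict(np.load('top0.npz'));im=c['color']
a=cv2.resize(im[195:275,280:400],None,fx=5,fy=5,interpolation=2)
b=cv2.resize(im[215:365,435:535],None,fx=4,fy=4,interpolation=2)
d=cv2.resize(im[215:335,145:215],None,fx=5,fy=5,interpolation=2)
cv2.imwrite('pics/c1.png',a);cv2.imwrite('pics/c2.png',b);cv2.imwrite('pics/c3.png',d)
# dark keys in grey pad
g=cv2.cvtColor(im,cv2.COLOR_BGR2GRAY)
m=(g<45).astype(np.uint8)
sub=np.zeros_like(m);sub[195:275,280:400]=m[195:275,280:400]
n,l,st,ce=cv2.connectedComponentsWithStats(sub)
for i in range(1,n):
    if st[i,4]>20: print(st[i],ce[i],plane(c,ce[i],0.048).round(4), c['range_z'][int(ce[i][1]),int(ce[i][0])])
E
```

```text
[359 219  12  11 106] [364.94339623 223.8490566 ] [[ 0.5852 -0.0616  0.048 ]] 0.9918871
[328 225  17  17 219] [336.00913242 232.95890411] [[ 0.568  -0.0043  0.048 ]] 0.99160296
[305 239   8   7  46] [308.08695652 242.        ] [[0.551 0.051 0.048]] 0.99000823
```

View pics/c1.png

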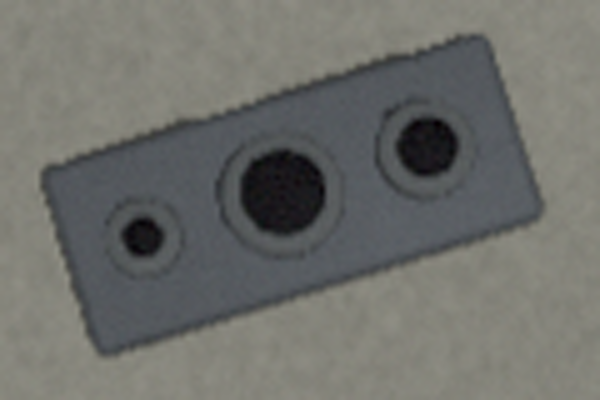

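View pics/c2.png

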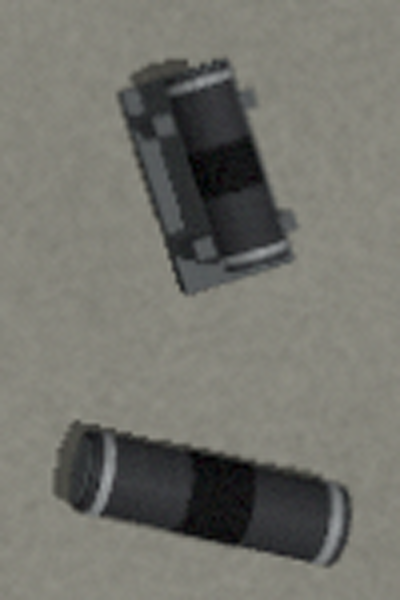

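View pics/c3.png

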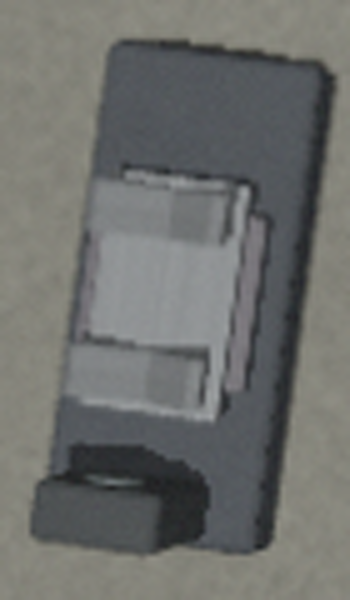

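The crops confirm it. The lens is in the rest, centred at about (488,257), and is shorter than the dark barrel at (487,338). The grey keypad's keys lie at small (308,242), large (336,233) and medium (365,224), and their spacings come out at 60 and 58 mm as specified. Next I'll compute the moves.

```bash
cat >> h.py <<'E'
def shift(P):
    """tool-axis shift from current measured TCP to world P"""
    T=tool(env.read_state()); return T[:3,:3].T@(np.asarray(P)-T[:3,3])
E
python3 - <<'E'
from h import *
print(tool(env.read_state()).round(3))
print(shift([0.568,-0.0043,0.20]).round(4))
E
```

```text
[[-0.94   0.34  -0.001  0.221]
 [ 0.34   0.94  -0.001  0.611]
 [ 0.    -0.001 -1.     0.303]
 [ 0.     0.     0.     1.   ]]
[-0.5356 -0.4604  0.1038]
```

```bash
python3 -m crank '[[-1,-0.536,-0.460,0.06,0],[-1,-0.536,-0.460,0.06,0],[-1,-0.536,-0.460,0.06,0],[-1,-0.536,-0.460,0.06,0],[-1,-0.536,-0.460,0.06,0],[-1,-0.536,-0.460,0.06,0],[-1,-0.536,-0.460,0.06,0],[-1,-0.536,-0.460,0.06,0],[-1,-0.536,-0.460,0.06,0],[-1,-0.536,-0.460,0.104,0],[-1,-0.536,-0.460,0.104,0],[-1,-0.536,-0.460,0.104,0],[-1,-0.536,-0.460,0.104,0],[-1,-0.536,-0.460,0.104,0],[-1,-0.536,-0.460,0.104,0]]' 40
python3 - <<'E'
from h import *
s=env.read_state(); print(s['time_s'],s['contact_force'].round(2),s['grip_width'])
c=cap('wrist','w1.png'); M=tool(s)@c['mount']
print(M.round(3)[:3,3]); 
for P in [[0.568,-.0043,.048],[.5852,-.0616,.048],[.551,.051,.048]]: print(proj(c,P,M).round(1))
print(shift([0.568,-0.0043,0.20]).round(4))
t=cap('top','t1.png')
E
```

```text
time_s: 2.02
ee_pos: [0.5685, -0.0016, 0.2004]
tool_rot: [0.0, 0.171, 0.985, 0.0]
contact_force: [0.1, -0.1, 0.3]
grip_width: 0.0002
2.025 [ 0.14 -0.09  0.28] 0.000180951804883286
[0.502 0.022 0.272]
[[313.2 250.7]]
[[244.7 299. ]]
[[384.7 199.5]]
[-0.0004 -0.0025  0.0005]
```

View pics/w1.png

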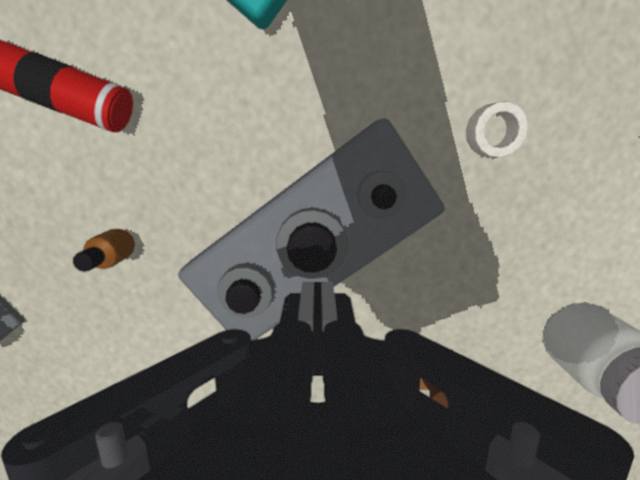

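The wrist view shows the keys at large (312,247), medium (243,296) and small (384,196), within about 3 px (2 mm) of the prediction. Pressing the large key.

```bash
python3 -m crank '[[-1,0.001,0,0.04,0],[-1,0.001,0,0.07,0],[-1,0.001,0,0.078,0],[-1,0.001,0,0.082,0],[-1,0.001,0,0.085,0],[-1,0.001,0,0.085,0]]'
```

```text
time_s: 2.88
ee_pos: [0.5673, -0.0024, 0.1184]
tool_rot: [-0.0, 0.172, 0.985, -0.0]
contact_force: [-11.5, 1.4, 23.1]
grip_width: -0.0002
```

```bash
python3 -m crank '[[-1,0,0,0,0],[-1,0,0,0,0]]'; python3 - <<'E'
from h import *
c=cap('wrist'); crop(c['color'],180,160,440,350,3,'w2.png'); cap('scene','s2.png')
s=env.read_state(); print(s['contact_force'])
E
```

```text
time_s: 3.12
ee_pos: [0.5673, -0.0025, 0.1184]
tool_rot: [-0.0, 0.172, 0.985, -0.0]
contact_force: [-11.7, 0.9, 23.0]
grip_width: 0.0
[-11.68895703   2.1296117   24.12981154]
```

View pics/w2.png

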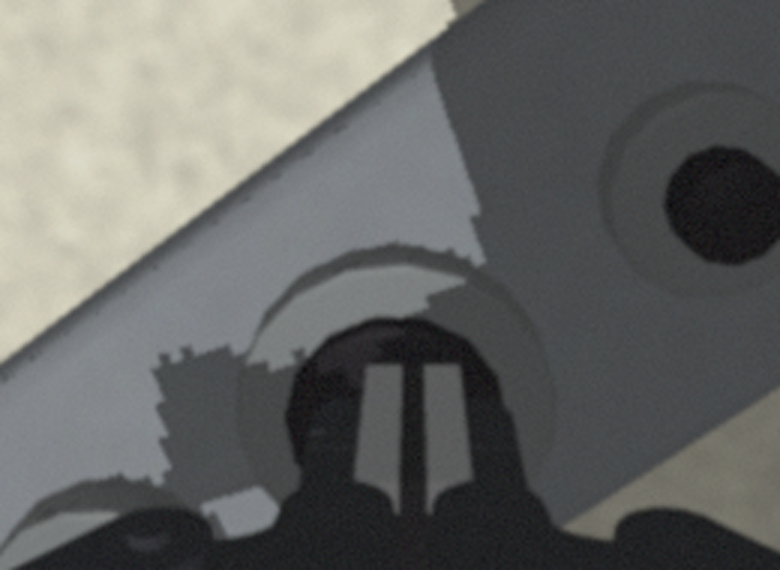

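View pics/s2.png

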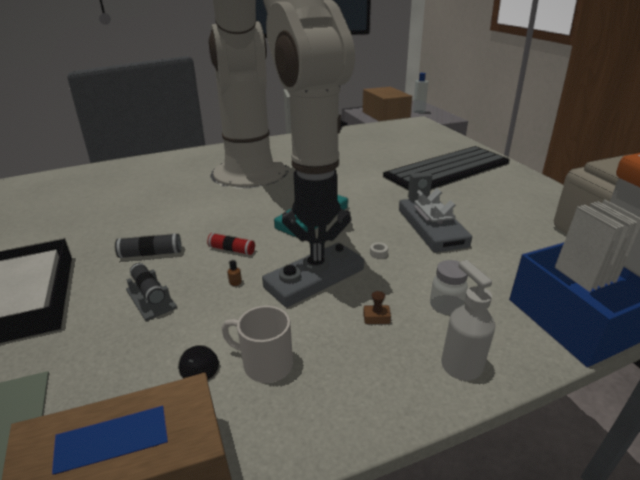

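The large key is down: it is flush with its collar at 23 N. Moving to medium.

```bash
python3 -m crank '[[-1,0,0,-0.015,0],[-1,0,0,-0.03,0],[-1,-0.036,-0.048,-0.03,0],[-1,-0.036,-0.048,-0.03,0],[-1,-0.036,-0.048,-0.03,0],[-1,-0.036,-0.048,-0.03,0],[-1,-0.036,-0.048,-0.015,0],[-1,-0.036,-0.048,-0.006,0],[-1,-0.036,-0.048,-0.003,0],[-1,-0.036,-0.048,-0.001,0],[-1,-0.036,-0.048,-0.001,0],[-1,-0.036,-0.048,-0.001,0]]'; python3 - <<'E'
from h import *
c=cap('wrist'); crop(c['color'],180,160,440,350,3,'w3.png')
E
```

```text
time_s: 4.72
ee_pos: [0.585, -0.0595, 0.1183]
tool_rot: [-0.0, 0.172, 0.985, 0.0]
contact_force: [-9.6, 2.1, 27.4]
grip_width: 0.0001
```

View pics/w3.png

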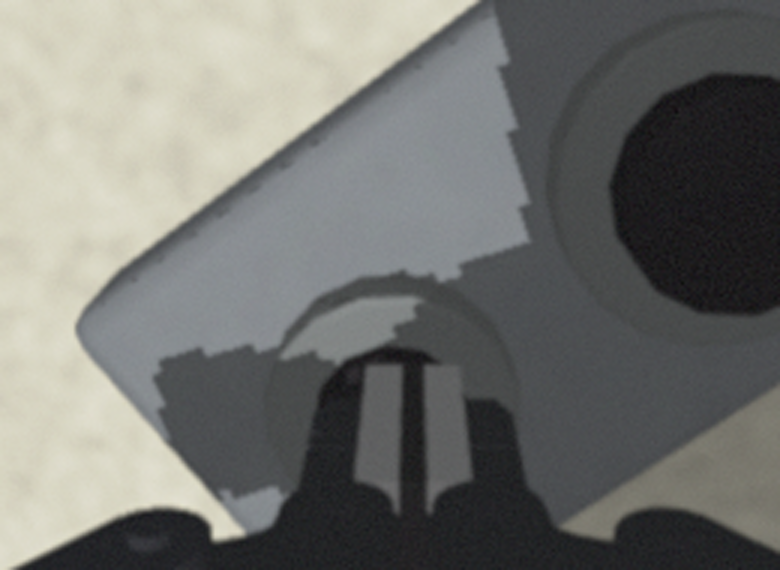

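The medium key is flush at 27 N. Now the small key.

```bash
python3 -m crank '[[-1,0,0,-0.015,0],[-1,0,0,-0.035,0],[-1,0.070,0.094,-0.035,0],[-1,0.070,0.094,-0.035,0],[-1,0.070,0.094,-0.035,0],[-1,0.070,0.094,-0.035,0],[-1,0.070,0.094,-0.03,0],[-1,0.070,0.094,-0.015,0],[-1,0.070,0.094,-0.006,0],[-1,0.070,0.094,-0.003,0],[-1,0.070,0.094,-0.001,0],[-1,0.070,0.094,-0.001,0],[-1,0.070,0.094,-0.001,0]]'; python3 - <<'E'
from h import *
c=cap('wrist'); crop(c['color'],180,160,440,350,3,'w4.png')
E
```

```text
time_s: 6.4
ee_pos: [0.5511, 0.0506, 0.1184]
tool_rot: [-0.0, 0.173, 0.985, -0.001]
contact_force: [-7.6, -3.2, 19.8]
grip_width: -0.0
```

View pics/w4.png

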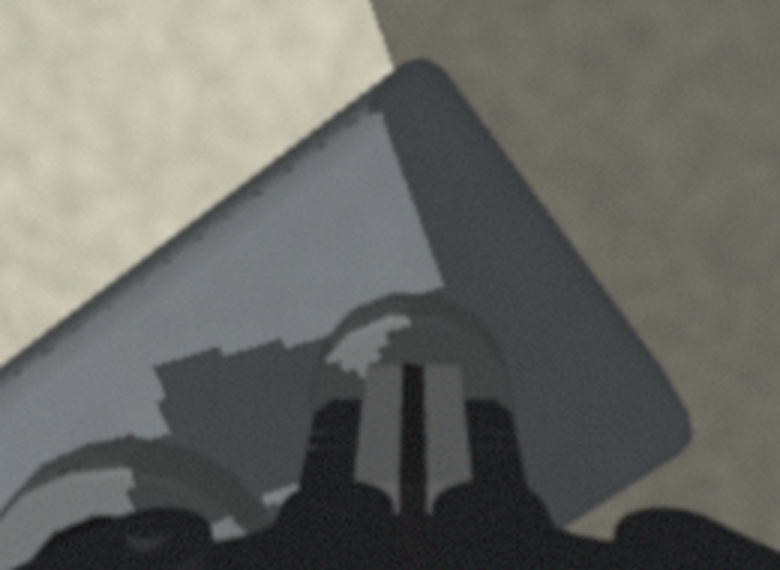

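The small key is down too: same flush height of 0.1184, 20 N, with the collar centred under the fingers. Next I'll locate the lens roughly, then refine it with the wrist camera.

```bash
python3 - <<'E'
from h import *
c=dict(np.load('top0.npz'))
# lens ends (crop2 f=4, offset 435,215): end rings
e=np.array([[435+203/4,215+80/4],[435+258/4,215+255/4],[435+225/4,215+165/4]])
P=plane(c,e,0.041);print(P.round(4))
d=P[1]-P[0];print(np.linalg.norm(d),np.degrees(np.arctan2(d[1],d[0])))
print('big',np.linalg.norm(np.diff(plane(c,[[435+85/4,215+470/4],[435+345/4,215+525/4]],.02),axis=0)))
# stand
for uv in [(178,272)]: print(plane(c,uv,.08))
T=tool(env.read_state()); print(np.degrees(np.arctan2(T[1,0],T[0,0])),np.degrees(np.arctan2(T[1,1],T[0,1])))
C=P[:2].mean(0); C[2]=0.24; print(shift(C).round(3))
E
```

```text
[[ 0.5601 -0.3018  0.041 ]
 [ 0.473  -0.3263  0.041 ]
 [ 0.5177 -0.3113  0.041 ]]
0.09049255956806498 -164.33042711063547
big 0.13422540682043216
[[0.49477161 0.30040749 0.08      ]]
160.0732655918851 70.07331956216515
[-0.092 -0.355 -0.121]
```

```bash
python3 -m crank '[[-1,0,0,-0.06,0],[-1,0,0,-0.1,0],[1,-0.092,-0.355,-0.12,-6],[1,-0.092,-0.355,-0.12,-6],[1,-0.092,-0.355,-0.12,-6],[1,-0.092,-0.355,-0.12,-6],[1,-0.092,-0.355,-0.12,-6],[1,-0.092,-0.355,-0.12,-6],[1,-0.092,-0.355,-0.12,-6],[1,-0.092,-0.355,-0.12,-6],[1,-0.092,-0.355,-0.12,-6],[1,-0.092,-0.355,-0.12,-6],[1,-0.092,-0.355,-0.12,-6]]'; python3 - <<'E'
from h import *
s=env.read_state(); print(s['time_s'],s['q'].round(2),s['ee_pos'].round(4),s['grip_width'])
c=cap('wrist','w5.png'); M=tool(s)@c['mount']; np.savez('w5.npz',M=M,**c)
print(proj(c,[.5166,-.314,.041],M))
E
```

```text
time_s: 8.07
ee_pos: [0.5177, -0.3123, 0.237]
tool_rot: [0.0, -0.141, 0.99, 0.0]
contact_force: [1.4, -0.2, 0.3]
grip_width: 0.0858
8.075 [ 0.63  0.46 -0.17  1.74  0.1   0.95  2.27] [ 0.5177 -0.3123  0.237 ] 0.0857599259860767
[[314.15660402 231.33284795]]
```

View pics/w5.png

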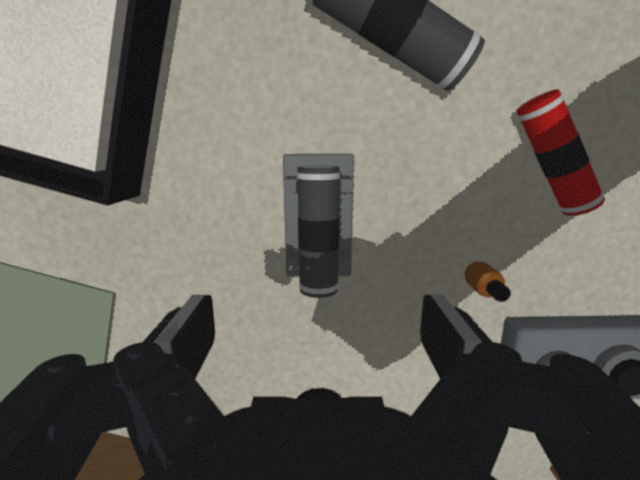

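The wrist view shows the lens barrel at cols 300–340, rows 165–297, with its band at (320,235), lying along the tool x and lined up between the fingers. I'll refine this.

```bash
python3 - <<'E'
from h import *
c=dict(np.load('w5.npz'));M=c['M'];im=c['color'];g=cv2.cvtColor(im,cv2.COLOR_BGR2GRAY).astype(int)
crop(im,260,140,390,310,4,'w5c.png')
m=((g<30)).astype(np.uint8);m[:205]=0;m[265:]=0;m[:,:295]=0;m[:,345:]=0
n,l,st,ce=cv2.connectedComponentsWithStats(m)
for i in range(1,n):
    if st[i,4]>100: print(st[i],ce[i],plane(c,ce[i],.054,M).round(4),plane(c,ce[i],.041,M).round(4))
for r in (190,210,225,240,255,270): print(r,g[r,292:348].tolist())
E
```

```text
[327 218  12  34 186] [333.83333333 235.34946237] [[ 0.5122 -0.2997  0.054 ]] [[ 0.5154 -0.2981  0.041 ]]
190 [102, 100, 99, 87, 67, 51, 49, 48, 50, 51, 56, 56, 58, 61, 58, 58, 62, 63, 62, 65, 66, 67, 68, 66, 68, 67, 68, 69, 67, 64, 67, 65, 65, 68, 64, 64, 65, 60, 59, 58, 57, 55, 54, 52, 53, 47, 48, 53, 67, 85, 99, 100, 100, 97, 98, 102]
210 [104, 104, 101, 101, 101, 90, 74, 53, 51, 54, 56, 57, 56, 60, 59, 62, 61, 63, 66, 64, 64, 65, 70, 69, 71, 70, 67, 69, 68, 64, 62, 65, 66, 65, 66, 65, 66, 61, 57, 59, 57, 54, 54, 55, 48, 49, 48, 53, 66, 85, 97, 102, 100, 100, 98, 100]
225 [99, 98, 98, 100, 99, 83, 51, 26, 29, 33, 30, 32, 32, 35, 28, 31, 33, 37, 32, 36, 33, 32, 34, 33, 37, 34, 36, 32, 28, 39, 31, 37, 33, 31, 36, 33, 33, 33, 26, 31, 33, 24, 30, 34, 23, 27, 29, 45, 65, 87, 97, 99, 101, 99, 98, 101]
240 [101, 99, 99, 101, 97, 89, 62, 37, 29, 31, 30, 28, 26, 31, 28, 33, 31, 33, 35, 35, 32, 32, 37, 31, 34, 34, 38, 31, 27, 34, 33, 32, 30, 32, 27, 34, 32, 29, 34, 32, 24, 25, 31, 30, 24, 22, 31, 46, 54, 57, 55, 56, 55, 51, 56, 57]
255 [51, 53, 49, 52, 53, 48, 51, 43, 40, 37, 43, 51, 55, 59, 61, 64, 61, 64, 66, 66, 65, 64, 68, 65, 66, 67, 65, 57, 46, 44, 41, 40, 44, 41, 40, 39, 44, 42, 38, 40, 38, 40, 31, 37, 39, 36, 46, 51, 54, 49, 51, 48, 51, 49, 50, 52]
270 [58, 57, 52, 55, 53, 56, 53, 48, 41, 39, 36, 37, 41, 38, 47, 44, 36, 38, 38, 38, 40, 39, 38, 38, 43, 38, 41, 42, 41, 35, 39, 40, 39, 39, 45, 39, 40, 37, 36, 41, 36, 38, 36, 36, 37, 42, 51, 55, 54, 53, 55, 54, 55, 55, 55, 56]
```

View pics/w5c.png

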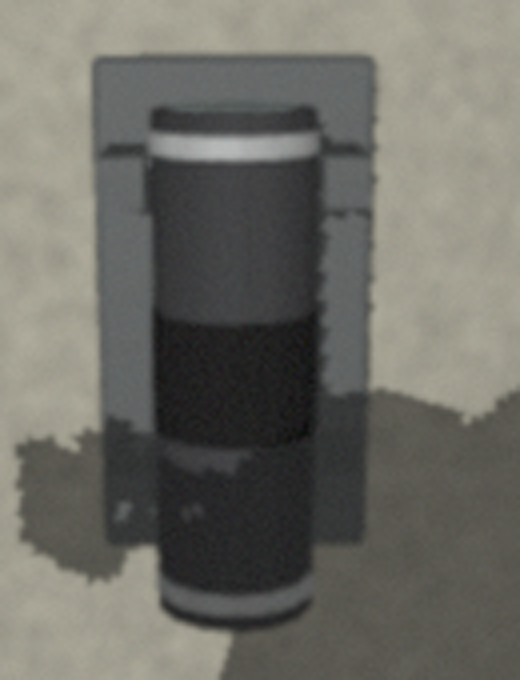

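```bash
python3 - <<'E'
from h import *
c=dict(np.load('w5.npz'));M=c['M']
T=tool(env.read_state())
for z in (.041,.056):
    P=plane(c,(318.7,235.5),z,M)[0]; print(P.round(4),(T[:3,:3].T@(P-T[:3,3])).round(4))
print(np.degrees(np.arctan2(T[1,0],T[0,0])))
E
```

```text
[ 0.5189 -0.3096  0.041 ] [-0.0021  0.0025  0.1959]
[ 0.515  -0.3108  0.056 ] [0.002  0.0024 0.1809]
-163.78954550426286
```

```bash
python3 -m crank '[[1,0.001,0.001,0.04,0],[1,0.001,0.001,0.08,0],[1,0.001,0.001,0.1,0],[1,0.001,0.001,0.1,0],[1,0.001,0.001,0.1,0]]'; python3 - <<'E'
from h import *
s=env.read_state()
c=cap('wrist','w6.png'); M=tool(s)@c['mount']; np.savez('w6.npz',M=M,**c)
T=tool(s)
print(T[:3,3])
E
```

```text
time_s: 8.75
ee_pos: [0.517, -0.3132, 0.1382]
tool_rot: [0.001, -0.14, 0.99, -0.001]
contact_force: [-0.1, -0.4, 0.1]
grip_width: 0.0854
[ 0.51703279 -0.31317956  0.13824226]
```

View pics/w6.png

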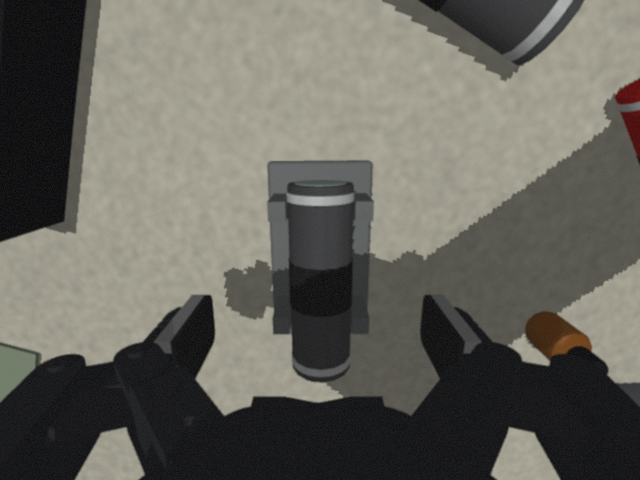

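```bash
python3 - <<'E'
from h import *
c=dict(np.load('w6.npz'));M=c['M'];T=tool(env.read_state())
for uv,z in (((320.7,289),.041),((320.7,289),.056),((321,199),.056),((321,370),.05)):
    P=plane(c,uv,z,M)[0]; print(P.round(4),(T[:3,:3].T@(P-T[:3,3])).round(4))
E
```

```text
[ 0.5205 -0.3094  0.041 ] [-0.0041  0.003   0.0976]
[ 0.5142 -0.3114  0.056 ] [0.0025 0.0028 0.0825]
[ 0.4727 -0.3234  0.056 ] [0.0457 0.0028 0.0825]
[ 0.5617 -0.2973  0.05  ] [-0.0471  0.0032  0.0886]
```

```bash
python3 -m crank '[[1,0.001,0.002,0.02,0],[1,0.001,0.002,0.042,0],[1,0.001,0.002,0.043,0],[1,0.001,0.002,0.043,0]]' 40; python3 - <<'E'
from h import *
cap('wrist','w7.png')
E
```

```text
time_s: 9.3
ee_pos: [0.5153, -0.3116, 0.0952]
tool_rot: [0.001, -0.14, 0.99, -0.001]
contact_force: [0.9, 0.1, -1.2]
grip_width: 0.0855
```

View pics/w7.png

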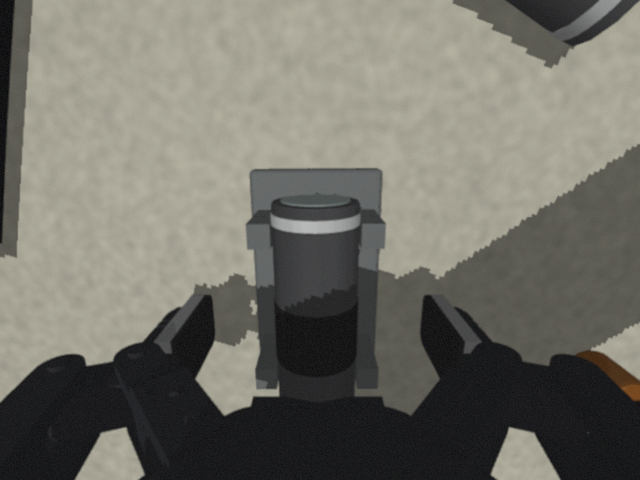

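The barrel is centred between the fingers (316 against 317), so I'll close.

```bash
python3 -m crank '[[-1,0,0,0,0],[-1,0,0,0,0],[-1,0,0,0,0],[-1,0,0,0,0],[-1,0,0,0,0],[-1,0,0,0,0]]' 50; python3 - <<'E'
from h import *
cap('wrist','w8.png')
E
```

```text
time_s: 10.1
ee_pos: [0.5146, -0.3113, 0.0943]
tool_rot: [0.0, -0.14, 0.99, -0.0]
contact_force: [-1.0, 1.2, 5.8]
grip_width: 0.0304
```

View pics/w8.png

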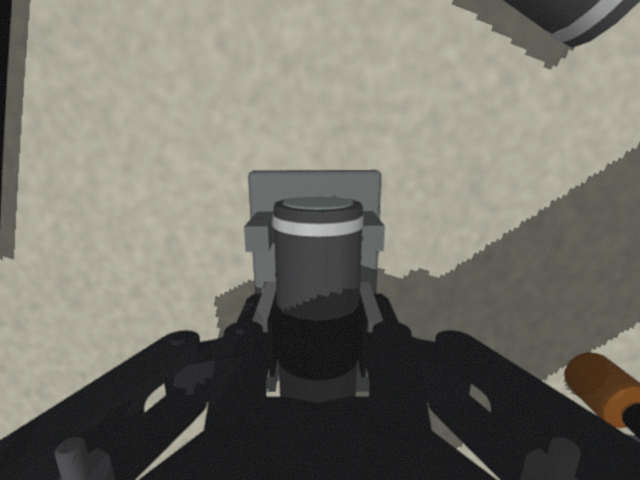

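Gripped. Lift the barrel and carry it to a viewing pose just beyond the stand.

```bash
python3 - <<'E'
from h import *
print(shift([.585,.288,.27]).round(3))
E
python3 -m crank '[[-1,0,0,-0.03,0],[-1,0,0,-0.08,0],[-1,0,0,-0.14,0],[-1,0,0,-0.17,0],[-1,0,0,-0.17,0]]' 60; python3 - <<'E'
from h import *
cap('wrist','w9.png')
E
```

```text
[-0.234  0.556 -0.176]
time_s: 10.78
ee_pos: [0.5157, -0.3117, 0.2663]
tool_rot: [0.002, -0.14, 0.99, -0.002]
contact_force: [-0.5, -0.7, -3.3]
grip_width: 0.0302
```

View pics/w9.png

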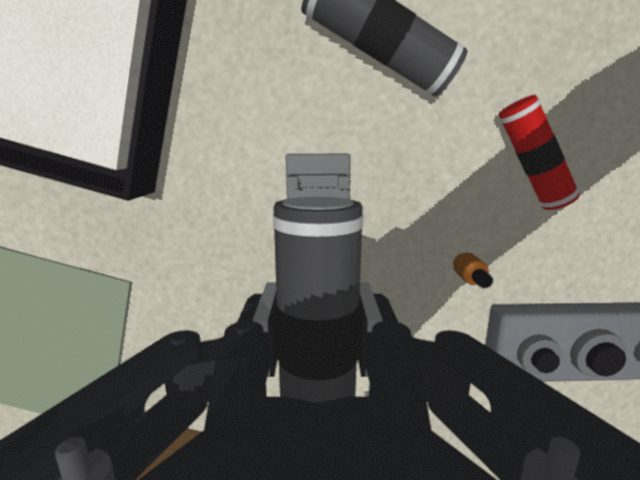

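The barrel is held, level and centred in the view, and the rest below it is empty. On to the viewing pose at the stand.

```bash
python3 -m crank '[[-1,-0.234,0.556,0,4],[-1,-0.234,0.556,0,4],[-1,-0.234,0.556,0,4],[-1,-0.234,0.556,0,4],[-1,-0.234,0.556,0,4],[-1,-0.234,0.556,0,4],[-1,-0.234,0.556,0,4],[-1,-0.234,0.556,0,4],[-1,-0.234,0.556,0,4],[-1,-0.234,0.556,0,4],[-1,-0.234,0.556,0,4],[-1,-0.234,0.556,0,4],[-1,-0.234,0.556,0,4],[-1,-0.234,0.556,0,4]]'; python3 - <<'E'
from h import *
s=env.read_state(); print(s['q'].round(2))
c=cap('wrist','w10.png'); np.savez('w10.npz',M=tool(s)@c['mount'],T=tool(s),**c)
print(tool(s).round(4))
E
```

```text
time_s: 12.58
ee_pos: [0.5851, 0.2863, 0.2636]
tool_rot: [-0.0, 0.07, 0.998, -0.0]
contact_force: [0.5, 0.3, -2.2]
grip_width: 0.0306
[-0.29  0.52 -0.29  1.59  0.17  1.05  0.81]
[[-9.903e-01  1.391e-01 -3.000e-04  5.851e-01]
 [ 1.391e-01  9.903e-01 -8.000e-04  2.863e-01]
 [ 2.000e-04 -8.000e-04 -1.000e+00  2.636e-01]
 [ 0.000e+00  0.000e+00  0.000e+00  1.000e+00]]
```

View pics/w10.png

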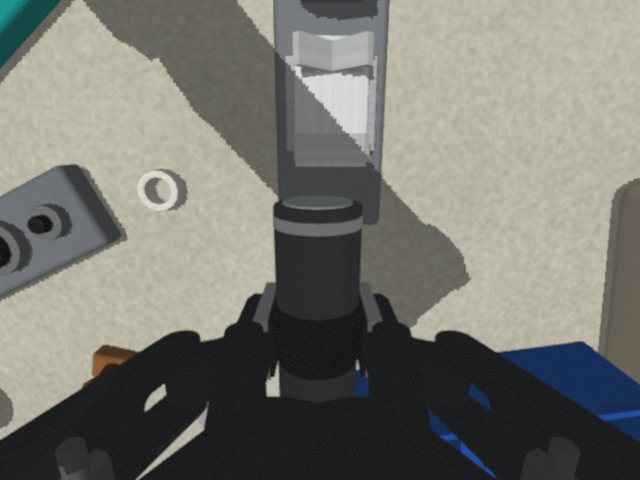

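```bash
python3 - <<'E'
from h import *
c=dict(np.load('w10.npz'))
im=cv2.convertScaleAbs(c['color'],alpha=1.6)
crop(im,260,0,400,230,3,'w10c.png')
z=c['range_z']; print(z[40:180:10,285:385:6].round(3))
E
```

```text
[[0.269 0.27  0.227 0.23  0.232 0.236 0.238 0.243 0.246 0.243 0.239 0.234
  0.233 0.228 0.228 0.269 0.269]
 [0.272 0.27  0.23  0.231 0.234 0.238 0.241 0.245 0.247 0.244 0.241 0.235
  0.235 0.231 0.229 0.272 0.272]
 [0.261 0.26  0.23  0.233 0.236 0.24  0.243 0.247 0.25  0.246 0.243 0.237
  0.235 0.232 0.232 0.26  0.274]
 [0.264 0.263 0.258 0.25  0.249 0.249 0.25  0.249 0.251 0.249 0.249 0.25
  0.25  0.257 0.264 0.263 0.276]
 [0.278 0.265 0.259 0.259 0.257 0.258 0.258 0.258 0.258 0.26  0.259 0.258
  0.258 0.26  0.264 0.264 0.276]
 [0.278 0.267 0.262 0.262 0.26  0.261 0.26  0.262 0.261 0.26  0.261 0.261
  0.261 0.261 0.268 0.265 0.28 ]
 [0.282 0.269 0.262 0.264 0.264 0.264 0.263 0.263 0.263 0.263 0.264 0.263
  0.263 0.263 0.269 0.27  0.282]
 [0.284 0.272 0.264 0.265 0.265 0.265 0.264 0.265 0.264 0.266 0.266 0.265
  0.265 0.265 0.27  0.283 0.284]
 [0.285 0.274 0.267 0.267 0.265 0.269 0.267 0.267 0.267 0.266 0.267 0.267
  0.266 0.267 0.274 0.287 0.287]
 [0.289 0.274 0.269 0.27  0.269 0.269 0.268 0.27  0.268 0.269 0.269 0.27
  0.27  0.269 0.274 0.287 0.289]
 [0.29  0.276 0.246 0.245 0.248 0.255 0.258 0.262 0.263 0.26  0.257 0.251
  0.248 0.245 0.247 0.289 0.291]
 [0.292 0.279 0.247 0.247 0.25  0.256 0.26  0.264 0.267 0.262 0.256 0.253
  0.249 0.246 0.249 0.292 0.293]
 [0.295 0.294 0.25  0.25  0.    0.258 0.263 0.267 0.268 0.262 0.26  0.254
  0.    0.248 0.251 0.294 0.296]
 [0.297 0.296 0.298 0.297 0.298 0.297 0.297 0.296 0.297 0.296 0.296 0.296
  0.297 0.297 0.298 0.297 0.3  ]]
```

View pics/w10c.png

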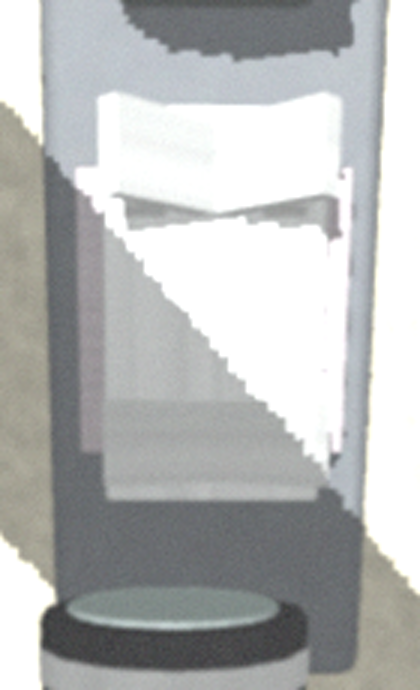

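```bash
cat > fit.py <<'E'
from h import *
from scipy.optimize import least_squares
def cloud(c,M,r0,r1,c0,c1):
    v,u=np.mgrid[r0:r1,c0:c1]; uv=np.stack([u.ravel(),v.ravel()],1); z=c['range_z'][v,u].ravel()
    k=z>0; d=ray(c,uv[k])*z[k][:,None]; return d@M[:3,:3].T+M[:3,3],uv[k]
if __name__=='__main__':
    c=dict(np.load('w10.npz'));M=c['M']
    P,uv=cloud(c,M,20,175,285,385)
    S=P[(P[:,2]>.059)&(P[:,2]<.079)]
    print(len(S),S.mean(0))
    def f(p):
        a=p[0]; n=np.array([-np.sin(a),np.cos(a)]); d=S[:,:2]@n-p[1]
        return S[:,2]-p[2]-np.abs(d)
    r=least_squares(f,[-.14,.30*np.cos(.14)+.495*np.sin(.14),.058],loss='soft_l1',f_scale=.001)
    a,o,z0=r.x; print('yaw deg',np.degrees(a),'off',o,'z bottom',z0,'seat z',z0+.0226,'rms',np.sqrt(np.mean(f(r.x)**2)))
    e=np.array([np.cos(a),np.sin(a)]);n=np.array([-e[1],e[0]])
    Q=P[(P[:,2]>.062)]; t=Q[:,:2]@e; y=Q[:,:2]@n-o
    h,b=np.histogram(t[abs(y)<.026],bins=np.arange(t.min(),t.max(),.004)); print([(round(x,3),int(k)) for x,k in zip(b,h)])
    print('ydist',np.percentile(y,[1,50,99]))
    ts=np.sort(t); mid=None
    # plate below V
    # stand edges at z~.032
    B=P[(P[:,2]>.027)&(P[:,2]<.037)]; yy=B[:,:2]@n-o; print('stand y',np.percentile(yy,[1,99]),np.median(B[:,2]))
E
python3 fit.py
```

```text
3752 [0.48477451 0.31122264 0.06998041]
yaw deg -7.9637976242886435 off 0.37523318376404263 z bottom 0.05941974934299192 seat z 0.08201974934299192 rms 0.0026548856859310594
[(np.float64(0.399), 411), (np.float64(0.403), 467), (np.float64(0.407), 454), (np.float64(0.411), 452), (np.float64(0.415), 444), (np.float64(0.419), 276), (np.float64(0.423), 0), (np.float64(0.427), 0), (np.float64(0.431), 0), (np.float64(0.435), 0), (np.float64(0.439), 0), (np.float64(0.443), 0), (np.float64(0.447), 0), (np.float64(0.451), 0), (np.float64(0.455), 0), (np.float64(0.459), 0), (np.float64(0.463), 308), (np.float64(0.467), 398), (np.float64(0.471), 388), (np.float64(0.475), 368), (np.float64(0.479), 355)]
ydist [-0.02633997  0.00288047  0.02624756]
stand y [-0.03723555  0.0441035 ] 0.03347499616235916
```

```bash
cat > fit2.py <<'E'
from fit import *
import sys
c=dict(np.load(sys.argv[1] if len(sys.argv)>1 else 'w10.npz'));M=c['M'];T=c['T']
P,uv=cloud(c,M,195,300,270,368)
L=(P-T[:3,3])@T[:3,:3]   # tool frame
k=(L[:,2]<.06)&(L[:,2]>.02)&(abs(L[:,1])<.02); L=L[k]
print(len(L),L.min(0).round(4),L.max(0).round(4))
# cylinder r=16: axis y=y0+a x, z=z0+b x
def f(p):
    return np.hypot(L[:,1]-p[0]-p[1]*L[:,0],L[:,2]-p[2]-p[3]*L[:,0])-.016
r=least_squares(f,[0,0,.054,0],loss='soft_l1',f_scale=.001); print('lens tool y0,a,z0,b',r.x.round(4),np.sqrt(np.mean(f(r.x)**2)), 'max x',np.percentile(L[:,0],[90,97,99.5]).round(4))
from scipy.spatial.transform import Rotation
R=Rotation.from_matrix(T[:3,:3])
e=np.array([np.cos(np.radians(-7.964)),np.sin(np.radians(-7.964))]);n=np.array([-e[1],e[0]])
S=e*.442+n*.37523; print('seat xy',S.round(4))
sp=T[:3,:3].T@(np.r_[S,.0806+.054]-T[:3,3]); print('seat in tool (with z for grasp54)',sp.round(4))
w=T[:3,:3]@np.array([1,r.x[1],r.x[3]]); print('lens yaw',np.degrees(np.arctan2(-w[1],-w[0])),'pitch deg',np.degrees(w[2]))
E
python3 fit2.py
```

```text
8890 [ 0.012  -0.019   0.0342] [0.0503 0.02   0.06  ]
lens tool y0,a,z0,b [ 0.0003 -0.0007  0.0522  0.0046] 0.002286575889122606 max x [0.0493 0.05   0.0501]
seat xy [0.4897 0.3104]
seat in tool (with z for grasp54) [0.0978 0.0107 0.129 ]
lens yaw -7.9601881302922655 pitch deg -0.2572661382621452
```

```bash
python3 - <<'E'
from h import *
t=cap('top'); im=cv2.convertScaleAbs(t['color'],alpha=1.3).copy()
a=np.radians(-7.964);e=np.array([np.cos(a),np.sin(a),0]);n=np.array([-e[1],e[0],0]);S=np.array([.4897,.3104,.0806])
im=cv2.resize(im[180:340,100:260],None,fx=4,fy=4,interpolation=2)
for x in (-.042,-.022,.022,.042):
  for y in (-.0226,.0226):
    u=proj(t,S+e*x+n*y)[0]; print(u.round(1)); cv2.circle(im,tuple(int(v) for v in ((u-[100,180])*4+1.5)),2,(0,0,255),-1)
cv2.imwrite('pics/t10.png',im[:600])
E
```

```text
[181.2 298. ]
[158.3 294.9]
[182.6 287.6]
[159.8 284.6]
[185.8 264.8]
[163.  261.8]
[187.3 254.5]
[164.5 251.6]
```

View pics/t10.png

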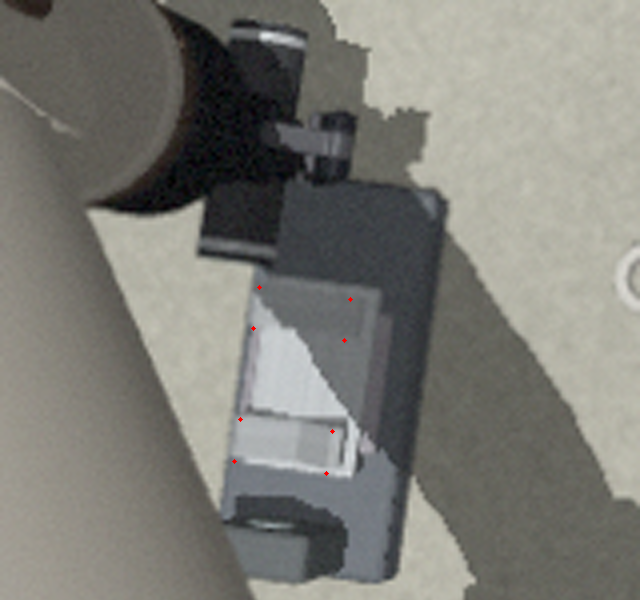

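The V fits at yaw −7.96°, and the barrel in hand is at −7.96°, so they are parallel. The red projected saddle corners at (165–187, 251–298) match the V in the top view. Now I'll move above the V and come down part way.

```bash
python3 -m crank '[[-1,0.04,0.005,0,0],[-1,0.09,0.0104,0,0],[-1,0.098,0.0104,0.03,0],[-1,0.098,0.0104,0.07,0],[-1,0.098,0.0104,0.1,0],[-1,0.098,0.0104,0.105,0],[-1,0.098,0.0104,0.105,0],[-1,0.098,0.0104,0.105,0]]'; python3 - <<'E'
from h import *
s=env.read_state(); c=cap('wrist','w11.png'); np.savez('w11.npz',M=tool(s)@c['mount'],T=tool(s),**c)
print(s['ee_pos'].round(4),s['contact_force'].round(2))
T=tool(s); print('remaining',(T[:3,:3].T@(np.array([.4897,.3104,.1328])-T[:3,3])).round(4))
crop(cap('scene')['color'],360,130,500,260,5,'s11.png')
E
```

```text
time_s: 13.68
ee_pos: [0.4901, 0.3123, 0.1605]
tool_rot: [0.001, 0.069, 0.998, 0.001]
contact_force: [-0.8, -0.5, -1.8]
grip_width: 0.0305
[0.4901 0.3123 0.1605] [-0.78 -0.47 -1.8 ]
remaining [ 0.0002 -0.002   0.0277]
```

View pics/w11.png

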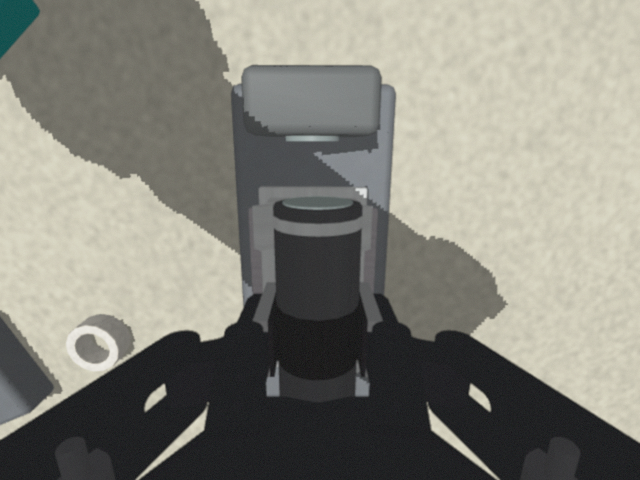

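View pics/s11.png

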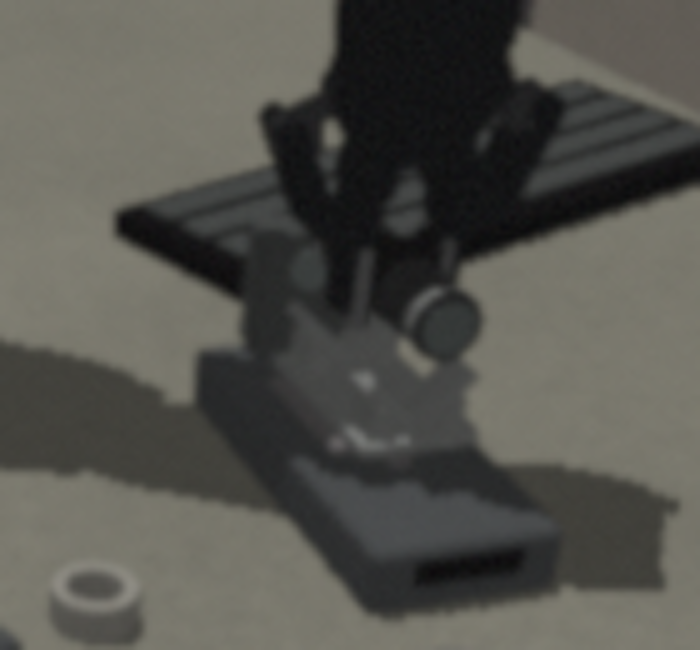

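The V's saddle spans about cols 257–372 (centre ≈314.5) and the barrel's centre is at 318, so I'll shift −2 mm in y and lower gently.

```bash
python3 -m crank '[[-1,0,-0.002,0.008,0],[-1,0,-0.002,0.016,0],[-1,0,-0.002,0.021,0],[-1,0,-0.002,0.024,0],[-1,0,-0.002,0.026,0],[-1,0,-0.002,0.028,0],[-1,0,-0.002,0.028,0]]'; python3 - <<'E'
from h import *
cap('wrist','w12.png')
E
```

```text
time_s: 14.65
ee_pos: [0.4887, 0.3102, 0.1314]
tool_rot: [0.0, 0.068, 0.998, 0.0]
contact_force: [-2.4, 0.7, 5.1]
grip_width: 0.0305
```

View pics/w12.png

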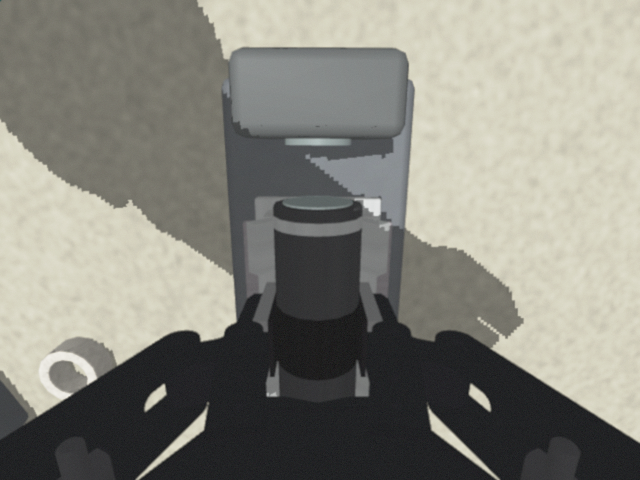

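Contact is 5 N and the barrel sits symmetrically in the V. Now pressing down.

```bash
python3 -m crank '[[-1,0,0,0,0],[-1,0,0,0,0],[-1,0,0,0.002,0],[-1,0,0,0.004,0],[-1,0,0,0.006,0],[-1,0,0,0.007,0],[-1,0,0,0.007,0]]' 80; python3 -m crank '[[-1,0,0,0.002,0],[-1,0,0,0.002,0],[-1,0,0,0.002,0]]'
```

```text
time_s: 15.58
ee_pos: [0.4891, 0.3114, 0.1258]
tool_rot: [0.001, 0.068, 0.998, 0.001]
contact_force: [-5.6, -0.2, 16.9]
grip_width: 0.03
time_s: 15.95
ee_pos: [0.4893, 0.3129, 0.1257]
tool_rot: [0.001, 0.068, 0.998, 0.002]
contact_force: [-9.5, 0.8, 28.5]
grip_width: 0.03
```

```bash
python3 - <<'E'
from h import *
s=env.read_state(); c=cap('wrist','w13.png'); np.savez('w13.npz',M=tool(s)@c['mount'],T=tool(s),**c)
crop(cap('scene')['color'],360,130,500,250,5,'s13.png')
print(s['contact_force'].round(2), s['wrist_torque'].round(2))
E
python3 fit2.py w13.npz
python3 - <<'E'
from fit import *
for f in ('w10','w13'):
    c=dict(np.load(f+'.npz')); P,uv=cloud(c,c['M'],0,300,200,430)
    S=np.array([.4897,.3104]);a=np.radians(-7.964);e=np.array([np.cos(a),np.sin(a)]);n=np.array([-e[1],e[0]])
    x=(P[:,:2]-S)@e;y=(P[:,:2]-S)@n
    k=(abs(x+.032)<.008)&(abs(y)>.0215)&(abs(y)<.026)
    for sg in (1,-1):
        q=P[k&(y*sg>0),2]; print(f,sg,len(q),np.percentile(q,[25,50,75,95]).round(4) if len(q) else '')
    k=(x<-.048)&(x>-.06)&(abs(y)<.03); print('stand top',np.median(P[k,2]) if k.any() else None)
E
```

```text
[-9.47  0.83 28.46] [ 0.14  2.02 -0.11]
9464 [ 0.0119 -0.019   0.0335] [0.0504 0.02   0.06  ]
lens tool y0,a,z0,b [0.0003 0.0019 0.0521 0.    ] 0.002314059940745982 max x [0.0493 0.05   0.0502]
seat xy [0.4897 0.3104]
seat in tool (with z for grasp54) [-0.0008 -0.0024 -0.009 ]
lens yaw -7.89443115926484 pitch deg -0.15259175854717522
w10 1 174 [0.0796 0.0805 0.0816 0.0825]
w10 -1 199 [0.0796 0.0807 0.0817 0.0825]
stand top 0.033633716102446504
w13 1 548 [0.0712 0.0722 0.0733 0.0743]
w13 -1 245 [0.0699 0.0707 0.0715 0.0723]
stand top 0.03392472934756119
```

View pics/w13.png

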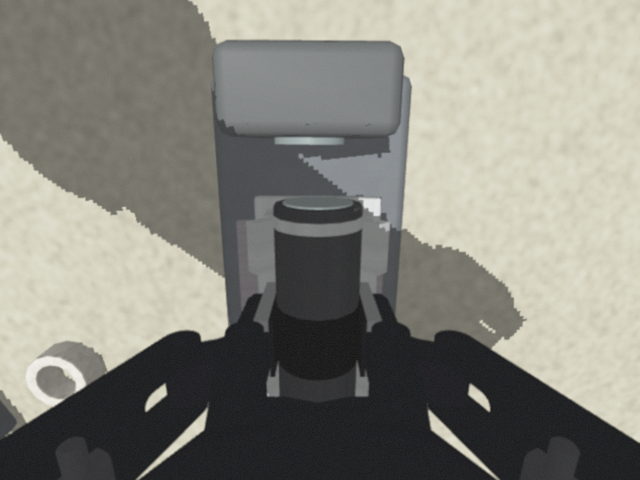

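View pics/s13.png

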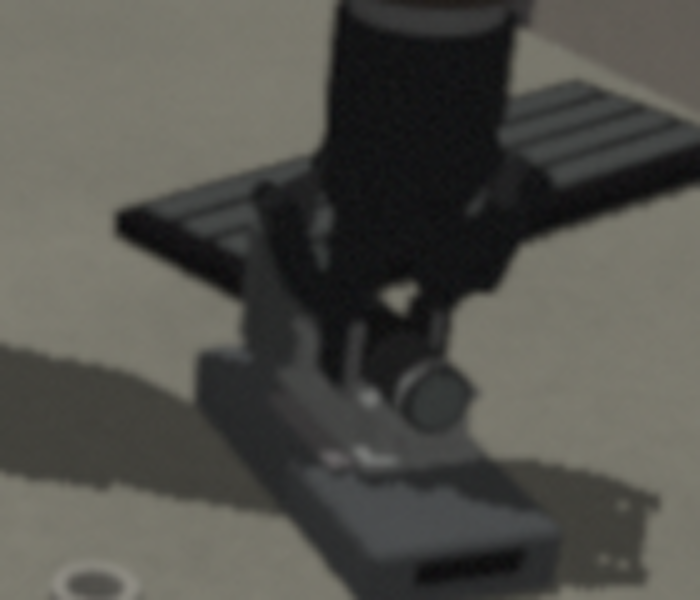

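The V is on its stop: the saddle edges sank from 0.0806 to about 0.0715, and the force rose from 17 to 28 N with no further travel. The arm drifted about 2 mm in +y under load, taking the floating V with it, so I'll bring that back and recheck.

```bash
python3 -m crank '[[-1,0,-0.001,0,0],[-1,0,-0.002,0,0],[-1,0,-0.002,0,0],[-1,0,-0.002,0,0],[-1,0,-0.002,0,0]]'; python3 - <<'E'
from fit import *
s=env.read_state(); c=cap('wrist','w14.png'); T=tool(s);M=T@c['mount']; np.savez('w14.npz',M=M,T=T,**c)
print(s['ee_pos'].round(4),s['contact_force'].round(2))
# saddle outer edges near lens end, tool frame
crop(c['color'],220,170,420,310,4,'w14c.png')
P,uv=cloud(c,M,215,280,230,410); L=(P-T[:3,3])@T[:3,:3]
k=(P[:,2]>.062)&(L[:,0]>.025)&(L[:,0]<.040)&(abs(L[:,1])>.0175)
for sg in (1,-1):
    q=L[k&(L[:,1]*sg>0)]; print(sg,len(q),np.percentile(abs(q[:,1]),[50,98]).round(4),np.median(q[:,2]).round(4))
t=cap('top','t14.png')
E
python3 fit2.py w14.npz
```

```text
time_s: 16.68
ee_pos: [0.489, 0.311, 0.1257]
tool_rot: [0.002, 0.068, 0.998, 0.002]
contact_force: [-8.9, 1.7, 28.2]
grip_width: 0.0305
[0.489  0.311  0.1257] [-8.93  1.67 28.17]
1 1006 [0.0218 0.0271] 0.054
-1 900 [0.0214 0.0262] 0.0536
9462 [ 0.0122 -0.0188  0.034 ] [0.0503 0.02   0.06  ]
lens tool y0,a,z0,b [ 0.0005 -0.002   0.0521 -0.0017] 0.002322396653426859 max x [0.0493 0.05   0.0502]
seat xy [0.4897 0.3104]
seat in tool (with z for grasp54) [-0.0008 -0.0005 -0.0089]
lens yaw -7.658072339561979 pitch deg -0.06166148271062391
```

View pics/w14c.png

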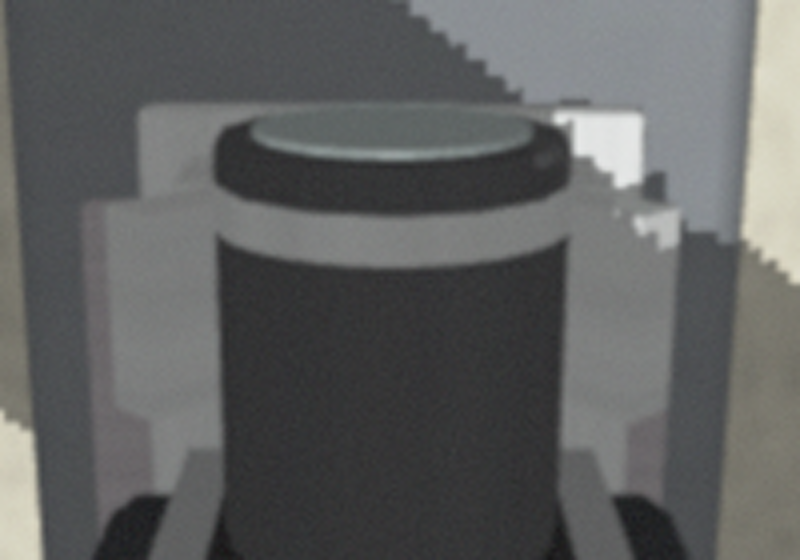

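View pics/t14.png

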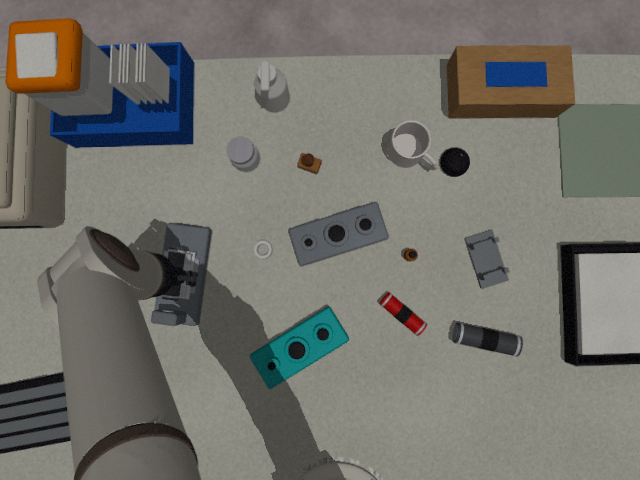

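The barrel lies symmetrically in the saddle (about 110 px of saddle left of it, 115 px right), lengthwise offset is about 1 mm, and it's parallel to within 0.3°. The bystanders haven't moved, and the push is 28 N on the stop. Handing in.

```bash
python3 - <<'E'
from h import *
print(env.close_job()); s=env.read_state(); print(s['time_s'],s['ee_pos'].round(4),s['contact_force'].round(1))
E
```

```text
the job is handed in; nothing more can be done
None
the job is handed in; nothing more can be done
```

I pressed the large, medium and small keys in that order. I then took the small dark barrel from its rest, lowered it into the V, and handed in at about 16.7 s of the 61 s allowed. At hand-in I was still pressing it onto the stop, with a grip setting of 80 N. The job reported no verdict.

- **Keys:** the large, medium and small keys were held at 23, 27 and 20 N, all at the same TCP height of about 0.118 m. I saw the large and medium keys flush with their collars. The fingers hid the small key, so that one rests on height and force only. All three looked up in the last top view.
- **V fully down:** the V's edges sank from 0.0806 m to about 0.0715 m. The force then rose from 17 to 28 N with no further travel, so it is on its stop.
- **Barrel in the V:** it was about 1 mm off lengthwise and 0.3° off parallel. It sat symmetrically in the V to about 0.5 mm.
- **Other things on the desk:** none had visibly moved in the last top view.

**Checks that disagreed:**
- Pressing drifted the arm about 2 mm sideways, with the floating V. I corrected this before handing in.
- The top and wrist cameras differed by 2–3 mm; I used the wrist camera for the barrel and the V.
- I could not measure the force on each side of the V separately. The 28 N downward push and low sideways force suggest both sides were well loaded.

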